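Raise the flow monitor's screen and hold the pump on prime

ROBOT

A 6-joint arm with a two-finger parallel gripper is mounted at the origin on the work surface. World frame = base frame: x ahead of the robot, y to its left, z up, the work surface at z = 0. Lengths are in mm, angles in rad, forces in N, time in s.
With the tool pointing down it reaches from about 375 to 900 mm from the base axis. Payload 3.1 kg.
Tool frame: the origin (TCP) lies midway between the tips of the shut fingers; the grasp point (between the pads) lies 19 mm behind it (arm.pinch_z is the distance from the TCP to the grasp point, in mm); z points along the fingers, y is the line along which they close (so a half turn about z gives the same grasp; the last joint's range is limited). The gripper opens to 85 mm and grips with 20 to 120 N. Pads are 22 mm wide; open, the fingers measure 114 mm over their backs; the gripper's body (76 mm by 85 mm) begins 54 mm behind the grasp point. The pads swing forward as they close: fully open they stand 13 mm farther back than shut.
Start: joints at [1.006, 0.527, 1.433, -0, 1.181, -0.178], TCP at [235.146, 579.054, 231.31] pointing down, gripper open.
Joint ranges: [-3.08, 3.08], [-0.75, 2.2], [0.22, 2.44], [-1.43, 4.57], [0, 2.65], [-2.85, 2.85]. Speed limits (rad/s): [2.79, 2.79, 3.14, 3.14, 3.14, 3.14].

INTERFACE

Orientations are given as a unit quaternion [w, x, y, z].
In Python, from workcell import arm gives the robot as it stands. The module is installed in compiled form; this text tells all that it offers.
- The arm moves only by the tool step_arm, never from a script. Its argument "deltas" is a list of rows, each a list of 7 numbers: the closure in counts, from 0 (fully open) to 255 (shut), then the shift along the tool's x, y, z in mm, then the turn, a rotation vector about the tool's x, y, z in rad. A call has 1 to 5 rows; each row is the pose to reach, as a shift and turn from the pose commanded when the call began, along the tool's axes at that moment; what a row does not reach only later rows make up. A row lasts 1/8 s, in which the tool goes at most 62.5 mm and 10.7 degrees, less where a joint would pass 70% of its speed; a pose out of reach is approached as far as the arm can. A call with a gripper value outside its range is refused whole. The fingers move at their own pace and stop on an object; "force" is the grip in N (left out, the last holds). Time passes only in rows, so rows that repeat a pose let the fingers close. It gives the time, the measured TCP pose, the force, the opening and the grip force at its end, in the units of the state.
- arm.state(): the state, without advancing time (a new reading comes with each control period).
- arm.read_camera(name): name is "scene" or "top"; returns a dict with "img" (384x512x3 uint8, red, green, blue), "range_z" (384x512 float32, mm along the optical axis (not along the pixel's ray), 0 where there is no reading), "fx", "fy", "cx", "cy" (pixels), "camera_from_world" (4x4, takes a point from world to camera coordinates). Camera axes: x right, y up, looking along -z (the intrinsics and any distortion apply to the point x, -y, -z); pixel columns grow to the right and rows downward; lengths in mm; the calibration is good to about 2 mm. A picture is of the moment at which its call begins.
- arm.sign_off(): hands the job in; it is judged then, once.
The state is a dict: "time": time; "joints": joint angles; "dq": joint speeds; "tau": joint torques, N m; "eef_pos": TCP position; "ee_rot": TCP orientation; "ft_force": force on the tool from outside, world axes, zero at the start; "ft_torque": the same for the moment, N m; "grip_width": finger opening in mm; "grip_force": force on a finger pad.
Only numpy, scipy, OpenCV 4.12 (cv2) and the standard library are available. Lean on these libraries where they do the work, as an engineer would, in place of code of your own. Each camera call takes 0.05 s, during which the arm holds its last target. There are 200 camera calls.

TASK

Prepare the training pump for the injection arm: raise the monitor's folded screen to about 60 degrees from its closed position and let go of it, so that it stays there. Then, with the gripper fingers, turn the pump's spring-return dial clockwise past its first two clicks to the third, and finish while still holding it there, because it springs back as soon as it is let go. Leave everything else on the table where it stands.

Things in the scene. Friction and masses are not known exactly. Their poses are not given: they have to be found in the camera images.
- screen (a joint): opening angle of the monitor's stiff-hinged screen: 0 = folded flat on its base, grows as the front edge (the one nearer the robot) is raised, limit 1.9 rad. It stays where it is left (0.7 N m hinge friction; some 3 to 6 N at the tab). It may start slightly open. Wanted: about 60 degrees (1.05 rad)
- screen_hinge (a point): middle of the screen's hinge axis, 54 mm above the table, at the far edge of the fixed level monitor base (white box, 165 x 210 x 52 mm high). Base axes: x from the screen's front edge to the hinge (away from the robot), y along the hinge, z up. Opening turns the screen about +y. Monitor and pump stand left and right in either order, somewhat turned
- screen_grip (a point): centre of the grip part of the black tab that sticks out 40 mm from the middle of the free front edge of the grey screen (170 x 200 x 14 mm), in its plane; tab 22 mm wide along the hinge, 14 thick. 197 mm from the hinge, 7 mm above its plane when shut, 15 mm from the tab's end, 25 from the panel. Nothing below or beside the tab. Axes turn with the screen (y along the hinge)
- dial (a joint): angle of the pump's dial, rad, growing clockwise seen from above: 0 = rest, clicks at 0.35, 0.70 and 1.05, end stop at 1.20; ridges are felt just before them (stiffest at about 0.10, 0.44 and 0.79). Third click = 0.97 or more. A spring (0.16 N m at rest, 0.33 at the third click: about 7 N at the handle, 8 N over the last ridge) returns it to 0 from everywhere when let go
- dial_axis (a point): point on the dial's vertical axis at the top face of the pump (fixed level white box, 150 x 150 x 90 mm high). Pump axes: x away from the robot, y left, z up. Groups of one, two and three small black pips on the top face, 70 mm from the axis, mark the three clicks
- dial_grip (a point): centre of the grip part of the dial's handle: an upright radial black fin, 12 mm thick, from 29 to 63 mm from the axis, its top 51 mm above the pump's top face; this point is 46 mm from the axis, 36 mm above the top face. At rest the fin lies at pi + 0.6 rad in the pump's x-y axes (robot side, to the right) and turns to the left (+y). Axes turn with the dial; at rest as dial_axis
- cup: bystander: clear specimen jar with screw cap, 64 mm across, 70 high; origin under its centre
- phone: bystander: black phone lying flat, 150 x 72 x 9 mm; origin under its centre
- tape: bystander: roll of paper tape lying flat, 68 mm across, 25 high; origin under its centre
- wipes: bystander: tub of wipes, 90 mm across, 150 high; origin under its centre
- gel: bystander: slim bottle of hand gel, 48 mm across, 130 high; origin under its centre
Things that resemble listed ones, but are neither listed nor needed, are in the scene too. What is shaped like the part that bears dial but purple is not meant.

How it is judged:
By the outcome, as a careful person would: the job done as asked, in the order asked, and still so for the second after the job is handed in, while the arm keeps its last pose, push and grip.
It also fails if it takes over 51 s, if anything falls off the work surface, if the arm or the gripper's body presses on something with over 40 N, if the wrist force passes 120 N, or if a joint passes its speed limit or range.

## Working session

There is one attempt and no reset: what is moved stays moved. The work goes in short steps, Python scripts to look and compute and a tool call to move; the robot and the scene stay as the last step left them, time stands still between calls to the robot, and variables do not carry over. Pictures are saved under pics/ and viewed, at most 10 in all, crops included, and the job is handed in when it is done.

Besides the shell and the picture viewer there is one more tool, called after "Call:" as name([rows], argument=value, ...), one row to a line, values as JSON. step_arm: Moves the arm, as the interface text tells. Its arguments: {"type":"object","properties":{"deltas":{"type":"array"},"force":{"type":"number"}},"required":["deltas"]}

```bash
mkdir -p pics; cat > h.py <<'E'
import numpy as np, cv2
from workcell import arm
from scipy.spatial.transform import Rotation as R
def cam(n):
    c=arm.read_camera(n); np.savez(f'{n}.npz',**c); return c
def load(n): return np.load(f'{n}.npz')
def cloud(c):
    z=c['range_z'].astype(float); v,u=np.mgrid[:384,:512]
    p=np.stack([(u-c['cx'])/c['fx']*z,-(v-c['cy'])/c['fy']*z,-z],-1)
    T=np.linalg.inv(c['camera_from_world']); w=p@T[:3,:3].T+T[:3,3]; w[z<=0]=np.nan; return w
def rot(s): q=s['ee_rot']; return R.from_quat([q[1],q[2],q[3],q[0]])
E
python3 - <<'E'
from h import *
for n in('top','scene'):
    c=cam(n); cv2.imwrite(f'pics/{n}0.png',cv2.resize(c['img'][:,:,::-1],(768,576)))
    print({k:(v if np.ndim(v)<1 else v.shape) for k,v in c.items()}); print(np.linalg.inv(c['camera_from_world']).round(2))
print(arm.state())
E
```

```text
{'img': (384, 512, 3), 'range_z': (384, 512), 'fx': 498.26606441470176, 'fy': 498.26606441470176, 'cx': 253.9672893727662, 'cy': 187.17411654384804, 'camera_from_world': (4, 4)}
[[ 3.00000e-02  1.00000e+00 -5.00000e-02  4.34970e+02]
 [-1.00000e+00  3.00000e-02  0.00000e+00 -6.91000e+00]
 [ 0.00000e+00  5.00000e-02  1.00000e+00  1.58228e+03]
 [ 0.00000e+00  0.00000e+00  0.00000e+00  1.00000e+00]]
{'img': (384, 512, 3), 'range_z': (384, 512), 'fx': 354.4553362836757, 'fy': 354.4553362836757, 'cx': 250.6564301389429, 'cy': 193.69786026056462, 'camera_from_world': (4, 4)}
[[ 8.7000e-01 -3.5000e-01  3.5000e-01  8.7535e+02]
 [ 5.0000e-01  6.1000e-01 -6.2000e-01 -6.0857e+02]
 [ 0.0000e+00  7.1000e-01  7.0000e-01  8.0239e+02]
 [ 0.0000e+00  0.0000e+00  0.0000e+00  1.0000e+00]]
{'time': 0.1, 'joints': array([ 1.00649585e+00,  5.28362411e-01,  1.43380005e+00, -2.72492405e-05,
        1.18137241e+00, -1.78471127e-01]), 'dq': array([ 7.91759385e-04, -2.15823819e-03, -2.99826238e-03,  1.58318233e-03,
       -5.89703722e-05,  1.84036478e-04]), 'tau': array([ 2.97511478e-04, -4.43301737e+01, -1.78586823e+01, -2.47050839e-04,
        3.92108792e-03, -6.09476842e-06]), 'eef_pos': array([234.81484569, 578.51153437, 230.42985829]), 'ee_rot': array([-3.40681012e-04,  1.91715133e-01,  9.81450133e-01, -9.09474287e-04]), 'ft_force': array([ 0.00692866, -0.43855371,  0.51456954]), 'ft_torque': array([ 0.03847582,  0.01933874, -0.02270299]), 'grip_force': 0.0, 'grip_width': 85.46336096018655}
```

View pics/top0.png

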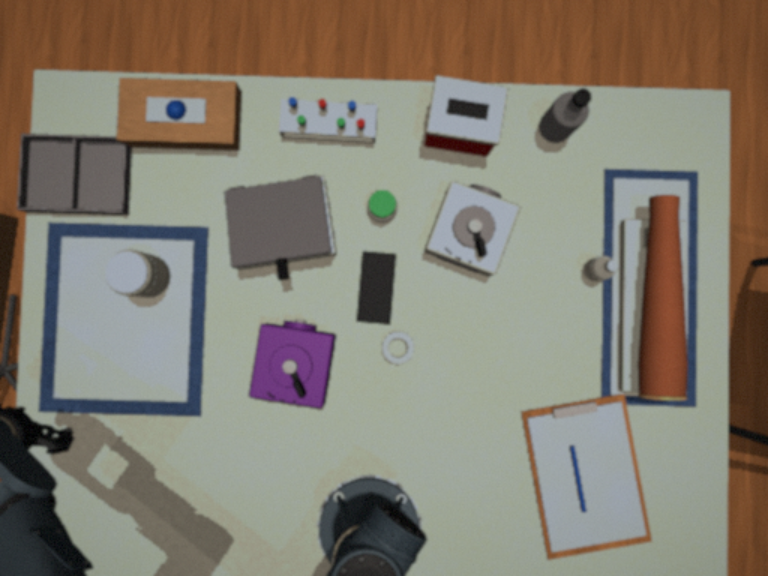

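View pics/scene0.png

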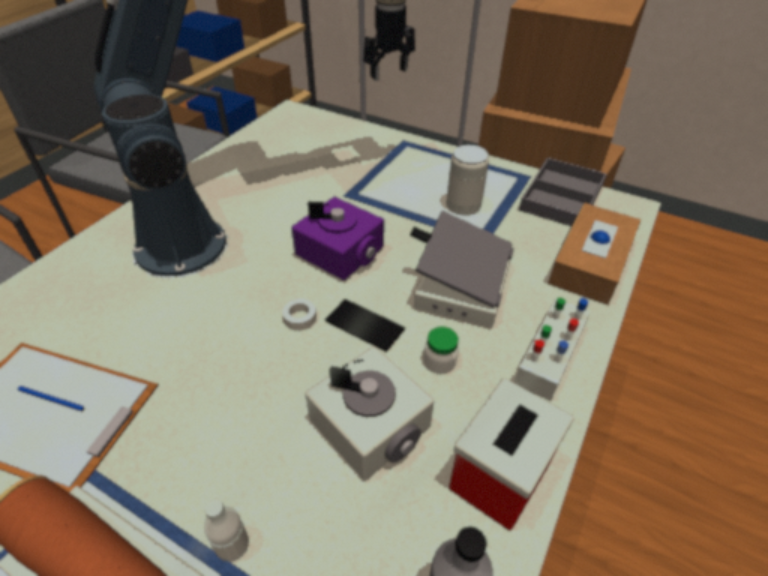

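The top view shows the grey screen with its tab at (282,268), and the white pump with its fin at (480,243). Possible confusions are the purple pump with its fin at (297,383), which is a decoy, and the red/white sharps box at (465,115), which isn't a pump. I choose the white pump and the grey screen, and check both in a crop.

```bash
python3 - <<'E'
from h import *
c=load('top'); im=c['img'][:,:,::-1]
a=cv2.resize(im[110:200,140:230],(396,396),interpolation=cv2.INTER_CUBIC); b=cv2.resize(im[110:200,270:360],(396,396),interpolation=cv2.INTER_CUBIC)
cv2.imwrite('pics/crop.png',np.hstack([a,b]))
w=cloud(c)
def P(u,v): print((u,v),w[v,u].round(1))
for u,v in[(188,179),(188,176),(188,182),(187,170),(187,150),(187,135),(187,125),(155,130),(217,125),(160,172),(215,165),(220,160)]:P(u,v)
print('pump')
for u,v in[(317,152),(318,160),(320,165),(321,168),(295,160),(335,140),(305,170)]:P(u,v)
# pump top face
reg=np.zeros((384,512),bool); reg[110:195,275:355]=1
m=reg&(abs(w[...,2]-90)<6)
def rect(m):
    r=cv2.minAreaRect(w[m][:,:2].astype(np.float32)); print(m.sum(),r,np.nanmedian(w[m][:,2]))
rect(m)
m=reg&(w[...,2]>125)&(w[...,2]<160); rect(m); print(w[m].mean(0))
m=reg&(w[...,2]>97); rect(m)
# screen panel plane
reg[:]=0; reg[112:185,145:226]=1
m=reg&(w[...,2]>57); q=w[m]
m2=cv2.erode(m.astype(np.uint8),np.ones((5,5)))>0;q=w[m2];ctr=q.mean(0)
n=np.linalg.svd(q-ctr)[2][2];n*=np.sign(n[2]); print('plane',ctr,n,np.degrees(np.arccos(n[2])),np.degrees(np.arctan2(n[1],n[0])));rect(m)
s=w[reg&(w[...,2]>40)];print(s[:,2].max())
E
```

```text
(188, 179) [525.9 185.1 120.8]
(188, 176) [534.9 185.7 118.7]
(188, 182) [516.7 184.  126.8]
(187, 170) [552.4 189.1 120.2]
(187, 150) [614.3 194.5  96.4]
(187, 135) [661.3 197.7  84.6]
(187, 125) [693.6 200.3  73.8]
(155, 130) [675.3 297.1  74. ]
(217, 125) [709.4 114.6  -1.5]
(160, 172) [544.9 270.1 110.1]
(215, 165) [570.3 108.  111.6]
(220, 160) [591.7  97.7  52. ]
pump
(317, 152) [ 617.3 -192.5  116.8]
(318, 160) [ 591.1 -193.   140.5]
(320, 165) [ 576.6 -199.   141.1]
(321, 168) [ 568.1 -202.3  139.5]
(295, 160) [ 595.  -130.7   85.7]
(335, 140) [ 659.2 -250.1   85.5]
(305, 170) [ 565.2 -161.1   90. ]
1693 ((627.123291015625, -190.9286346435547), (149.5247039794922, 161.02517700195312), 70.91127014160156) 89.89925707620523
53 ((596.1923217773438, -197.4935760498047), (70.69945526123047, 11.871077537536621), 10.90811824798584) 139.92957845065143
[ 578.51402322 -200.50345895  139.09818203]
618 ((620.59716796875, -194.59521484375), (129.94906616210938, 145.51370239257812), 79.92377471923828) 102.24259868465822
plane [619.16418687 203.60322794  94.10715089] [0.28493539 0.0533392  0.95706152] 16.851064106726717 10.602912034168336
3572 ((608.74658203125, 201.63885498046875), (202.50039672851562, 204.9157257080078), 10.297452926635742) 94.16579270889918
133.08268215438557
```

View pics/crop.png

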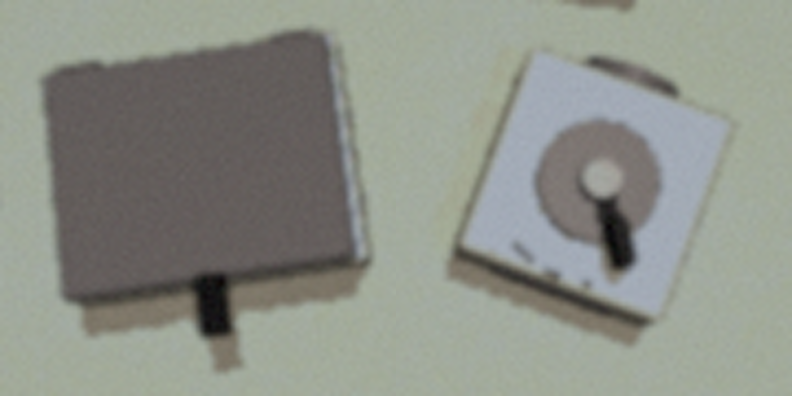

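The crop confirms both picks: on the left the grey panel with its tab, on the right the white pump with its fin at rest and its pips. The screen starts about 0.29 rad open. The estimates fit the given heights: hinge (697,218,54), dial axis (624,-191), fin 141 high.

```bash
cat >> h.py <<'E'
H=np.array([697,218,54.]); psi=.183
def tabgrip(th,r=200): 
    d=np.array([-r*np.cos(th)+7*np.sin(th),0,r*np.sin(th)+7*np.cos(th)]); return H+R.from_euler('z',psi).apply(d)
def tool(yaw_y,b):   # tool y at yaw_y, z down tilted b towards x (level dir right of y)
    y=np.array([np.cos(yaw_y),np.sin(yaw_y),0]); f=np.array([y[1],-y[0],0])
    z=f*np.sin(b)-np.array([0,0,np.cos(b)]); return R.from_matrix(np.stack([np.cross(y,z),y,z],1))
def delta(p0,R0,p1,R1): return np.r_[R0.inv().apply(p1-p0),(R0.inv()*R1).as_rotvec()]
E
python3 - <<'E'
from h import *
s=arm.state();p=s['eef_pos'];r=rot(s)
T=tool(psi+np.pi/2,.4);z=T.as_matrix()[:,2]
g=tabgrip(.294); print(g,z)
pre=g+z*(19-90); print(pre,delta(p,r,pre,T).round(3))
print(delta(pre,T,g+z*19,T).round(2))
E
```

```text
[510.77240017 183.53475196 118.65622738] [ 0.3829159   0.07086646 -0.92106099]
[483.58537099 178.50323297 184.05155795] [-3.81029e+02 -2.76898e+02  4.67870e+01 -1.15000e-01 -3.90000e-01
 -5.61000e-01]
[ 0. -0. 90.  0.  0.  0.]
```

Call:
step_arm([
  [0,-60,-44,0,-0.02,-0.06,-0.09],
  [0,-120,-88,0,-0.04,-0.13,-0.18],
  [0,-170,-125,5,-0.06,-0.2,-0.28],
  [0,-220,-162,10,-0.08,-0.26,-0.37],
  [0,-270,-198,15,-0.1,-0.33,-0.47],
])

```text
time: 0.72
eef_pos: [399.5, 312.0, 218.2]
ee_rot: [0.171, -0.046, 0.984, 0.017]
ft_force: [1.0, 0.3, -0.4]
grip_width: 85.4
grip_force: 0.0
```

```bash
python3 - <<'E'
from h import *
s=arm.state();p=s['eef_pos'];r=rot(s)
T=tool(psi+np.pi/2,.4);z=T.as_matrix()[:,2]
g=tabgrip(.294);pre=g+z*(19-90); print(p,s['joints'],delta(p,r,pre,T).round(3))
E
```

```text
[399.52007021 311.97764877 218.2026135 ] [ 0.51442324  0.30758444  1.95239867 -0.2266145   0.57005873 -0.97767691] [-5.60280e+01 -1.41544e+02  5.36170e+01 -1.40000e-02 -5.50000e-02
 -8.70000e-02]
```

Call:
step_arm([
  [0,-20,-47,18,-0.007,-0.03,-0.04],
  [0,-38,-94,36,-0.014,-0.055,-0.087],
  [0,-54,-138,52,-0.014,-0.055,-0.087],
  [0,-54,-138,52,-0.014,-0.055,-0.087],
  [0,-54,-138,52,-0.014,-0.055,-0.087],
])

```text
time: 1.35
eef_pos: [478.8, 182.7, 184.3]
ee_rot: [0.196, -0.087, 0.977, 0.018]
ft_force: [-0.8, 0.5, -0.3]
grip_width: 85.1
grip_force: 0.0
```

```bash
python3 - <<'E'
from h import *
s=arm.state();p=s['eef_pos'];r=rot(s)
T=tool(psi+np.pi/2,.4);z=T.as_matrix()[:,2]
g=tabgrip(.294); print(p,s['joints'],s['ft_force'],delta(p,r,g+z*19,T).round(3))
c=cam('scene'); cv2.imwrite('pics/s1.png',cv2.resize(c['img'][100:260,190:380,::-1],(760,640))[:600])
E
```

```text
[478.83248875 182.73490979 184.25046357] [ 0.1363255   0.35852813  2.04629878  0.04992386  0.34191617 -1.65558738] [-0.77659244  0.52611301 -0.32783225] [-3.9500e+00 -4.8910e+00  9.1693e+01 -1.0000e-03 -4.0000e-03 -5.0000e-03]
```

View pics/s1.png

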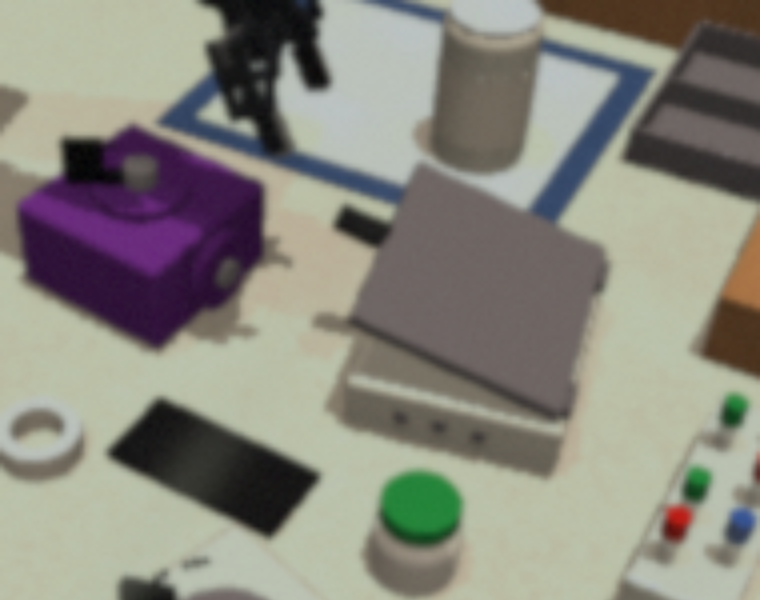

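The picture shows the open fingers at (265,120) up and back from the tab at (360,225), clear of everything. I descend and close.

Call:
step_arm([
  [0,-2,-3,30,0,0,0],
  [0,-4,-5,60,0,0,0],
  [0,-4,-5,80,0,0,0],
  [0,-4,-5,92,0,0,0],
  [0,-4,-5,92,0,0,0],
])

```text
time: 2.02
eef_pos: [518.3, 186.0, 100.8]
ee_rot: [0.196, -0.088, 0.976, 0.018]
ft_force: [0.1, -0.5, 0.4]
grip_width: 85.5
grip_force: 0.0
```

Call:
step_arm([
  [120,0,0,0,0,0,0],
  [150,0,0,0,0,0,0],
  [200,0,0,0,0,0,0],
  [220,0,0,0,0,0,0],
  [220,0,0,0,0,0,0],
], force=35)

```text
time: 2.65
eef_pos: [519.0, 183.3, 101.7]
ee_rot: [0.197, -0.087, 0.977, 0.017]
ft_force: [0.1, -10.0, 2.9]
grip_width: 21.0
grip_force: 39.5
```

```bash
python3 - <<'E'
from h import *
s=arm.state();p=s['eef_pos'];r=rot(s)
T=tool(psi+np.pi/2,.4);z=T.as_matrix()[:,2]
g=tabgrip(.294); print(p,s['ft_force'],delta(p,r,g+z*19,T).round(3))
p0=g+z*19
for th in np.linspace(.294,1.06,11):
    T1=tool(psi+np.pi/2,.4-(th-.294)*.9); print(round(th,2),delta(p0,T,tabgrip(th)+T1.as_matrix()[:,2]*19,T1).round(2))
E
```

```text
[518.99230241 183.29190103 101.65971881] [  0.0992524  -10.03384955   2.88988414] [ 0.794  1.731  0.213 -0.003 -0.003 -0.006]
0.29 [0. 0. 0. 0. 0. 0.]
0.37 [ -9.33  -0.   -11.08   0.     0.07  -0.  ]
0.45 [-19.48  -0.   -21.4    0.     0.14   0.  ]
0.52 [-30.39  -0.   -30.9    0.     0.21   0.  ]
0.6 [-41.99   0.   -39.53   0.     0.28   0.  ]
0.68 [-54.21   0.   -47.24   0.     0.34   0.  ]
0.75 [-66.98  -0.   -53.98   0.     0.41   0.  ]
0.83 [-80.23  -0.   -59.71   0.     0.48   0.  ]
0.91 [-93.88  -0.   -64.41   0.     0.55   0.  ]
0.98 [-107.83   -0.    -68.04    0.      0.62    0.  ]
1.06 [-122.02   -0.    -70.58   -0.      0.69    0.  ]
```

Call:
step_arm([
  [220,-9,-1,-11,0,0.07,0],
  [220,-19,-2,-21,0,0.14,0],
  [220,-30,-2,-31,0,0.21,0],
  [220,-42,-2,-39.5,0,0.28,0],
  [220,-54,-2,-47,0,0.34,0],
])

```text
time: 3.28
eef_pos: [546.7, 188.2, 164.5]
ee_rot: [0.023, -0.089, 0.996, 0.003]
ft_force: [-1.2, 1.4, -5.9]
grip_width: 21.3
grip_force: 39.0
```

```bash
python3 - <<'E'
from h import *
s=arm.state();p=s['eef_pos'];r=rot(s);print(p,s['ft_force'],s['grip_width'])
g=p-19*r.as_matrix()[:,2]; d=R.from_euler('z',-psi).apply(g-H); print(d,np.hypot(d[0],d[2]), np.arctan2(d[2],-d[0])-7/200)
T=tool(psi+np.pi/2,.4-.386*.9)
for th in np.linspace(.68,1.08,6):
    T1=tool(psi+np.pi/2,.4-(th-.294)*.9); p1=tabgrip(th)+T1.as_matrix()[:,2]*19
    if th<.69:p0=p1
    print(round(th,2),delta(p0,T,p1,T1).round(2))
c=cam('top');w=cloud(c);reg=np.zeros((384,512),bool); reg[100:185,145:226]=1
m=cv2.erode((reg&(w[...,2]>60)&(w[...,2]<240)).astype(np.uint8),np.ones((5,5)))>0;q=w[m]
L=R.from_euler('z',-psi).apply(q-H); k=(abs(L[:,1])<95)&(abs(L[:,1])>40)&(L[:,0]>-150)&(L[:,0]<-20);print(k.sum(),np.polyfit(-L[k,0],L[k,2],1))
E
```

```text
[546.71978919 188.22529775 164.49010884] [-1.23052134  1.42111219 -5.87832658] 21.338041957532845
[-154.07084743   -1.95007944  129.46963447] 201.2466453876049 0.6638505317033023
0.68 [0. 0. 0. 0. 0. 0.]
0.76 [-10.2   -0.   -11.11  -0.     0.07  -0.  ]
0.84 [-21.25   0.   -21.36   0.     0.14  -0.  ]
0.92 [-33.09   0.   -30.69   0.     0.22   0.  ]
1.0 [-45.63   0.   -39.03   0.     0.29  -0.  ]
1.08 [-58.79   0.   -46.33  -0.     0.36   0.  ]
792 [ 0.74558746 22.2837014 ]
```

Call:
step_arm([
  [220,-10,0,-11,0,0.07,0],
  [220,-21,0,-21.5,0,0.14,0],
  [220,-33,0,-31,0,0.22,0],
  [220,-45.5,0,-39,0,0.29,0],
  [220,-57,0,-45.5,0,0.35,0],
])

```text
time: 3.95
eef_pos: [597.5, 197.6, 215.5]
ee_rot: [-0.155, -0.088, 0.984, -0.013]
ft_force: [-11.6, -2.0, 4.6]
grip_width: 21.1
grip_force: 39.9
```

Call:
step_arm([
  [220,0,0,0,0,0,0],
  [220,0,0,0,0,0,0],
])

```text
time: 4.2
eef_pos: [599.8, 198.0, 216.3]
ee_rot: [-0.15, -0.088, 0.985, -0.013]
ft_force: [-7.3, -0.2, 10.5]
grip_width: 20.9
grip_force: 41.1
```

```bash
cat > meas.py <<'E'
from h import *
s=arm.state();p=s['eef_pos'];r=rot(s);print(p,s['ft_force'],s['grip_width'])
g=p-19*r.as_matrix()[:,2]; d=R.from_euler('z',-psi).apply(g-H); print(d,np.hypot(d[0],d[2]), np.arctan2(d[2],-d[0])-7/200)
for n in('top','scene'):
    c=cam(n);w=cloud(c);m=np.isfinite(w[...,0])
    L=R.from_euler('z',-psi).apply(w[m]-H); 
    k=(abs(L[:,1])<92)&(abs(L[:,1])>45)&(L[:,0]>-90)&(L[:,0]<20)&(L[:,2]>15)&(L[:,2]<150)
    q=L[k][:,[0,2]];
    for _ in range(4):
        ctr=np.median(q,0) if _==0 else q.mean(0); v=np.linalg.svd(q-ctr,full_matrices=False)[2]; e=abs((q-ctr)@v[1]); q=q[e<max(3,np.percentile(e,80))]
    print(n,len(q),np.arctan(-v[0][1]/v[0][0]),ctr)
E
python3 meas.py
```

```text
[599.82005077 198.00273411 216.27068263] [-7.33131673 -0.2322912  10.49421738] 20.924817542741046
[-93.52761417  -2.03189238 180.40524704] 203.20794220138893 1.057513127335765
top 280 1.0184051185826808 [-26.51407225  80.83000268]
scene 641 1.0252025556326434 [-28.14418873  84.60822947]
```

Call:
step_arm([
  [180,0,0,0,0,0,0],
  [120,0,0,0,0,0,0],
  [60,0,0,0,0,0,0],
  [0,0,0,0,0,0,0],
  [0,0,0,0,0,0,0],
])

```text
time: 4.92
eef_pos: [603.9, 198.1, 214.0]
ee_rot: [-0.145, -0.088, 0.985, -0.013]
ft_force: [-0.3, 0.6, -0.0]
grip_width: 85.3
grip_force: 0.0
```

Call:
step_arm([
  [0,0,0,-15,0,0,0],
  [0,0,0,-35,0,0,0],
  [0,0,0,-60,0,0,0],
  [0,0,0,-85,0,0,0],
  [0,0,0,-85,0,0,0],
])

```text
time: 5.55
eef_pos: [629.9, 202.7, 298.6]
ee_rot: [-0.142, -0.088, 0.986, -0.012]
ft_force: [-0.4, 0.2, 0.0]
grip_width: 85.7
grip_force: 0.0
```

```bash
python3 meas.py; python3 - <<'E'
from h import *
a=load('scene')['img'][90:300,180:380,::-1];b=load('top')['img'][90:300,130:360,::-1]
cv2.imwrite('pics/s2.png',cv2.resize(np.hstack([a,b]),(800,390)))
s=arm.state();p=s['eef_pos'];r=rot(s);print(s['joints'])
A=np.array([624,-191.5,0]);phi=np.pi+.22
g=A+46*np.array([np.cos(phi),np.sin(phi),0])+[0,0,110]
for yw in(phi-np.pi/2,):
    T=tool(yw,0);print(yw,T.as_matrix().round(2)); print(g,delta(p,r,g+[0,0,130],T).round(3))
E
```

```text
[629.91850302 202.68396818 298.5993201 ] [-0.44148799  0.21443267  0.03602156] 85.7033366907855
[-63.38679959  -2.88694343 262.82704486] 270.3626118240101 1.2991424810409464
top 268 1.023023940589505 [-30.38110808  87.121111  ]
scene 632 1.0240834270413521 [-28.58866286  85.28749732]
[ 0.14663529  0.66017057  1.02764837 -0.00858709  1.74653361 -1.60283277]
1.7907963267948968 [[-0.98 -0.22  0.  ]
 [-0.22  0.98  0.  ]
 [-0.    0.   -1.  ]]
[ 579.10871733 -201.53856266  110.        ] [ 9.85490e+01 -3.88928e+02  8.74320e+01  7.00000e-03 -2.93000e-01
 -4.10000e-02]
```

View pics/s2.png

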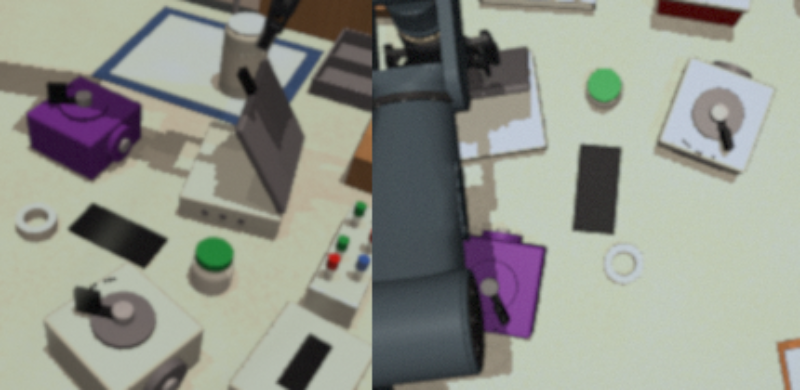

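The screen stands free at about 1.02 rad (58.7°), with its tab at (247,80) clear of the fingers. The dial still rests. Next I go above the fin.

Call:
step_arm([
  [0,15,-55,0,0,-0.05,0],
  [0,32,-110,5,0,-0.1,-0.01],
  [0,50,-170,20,0,-0.17,-0.02],
  [0,65,-230,40,0,-0.23,-0.03],
  [0,80,-290,60,0,-0.29,-0.04],
])

```text
time: 6.28
eef_pos: [586.5, -94.3, 261.3]
ee_rot: [-0.002, -0.109, 0.994, 0.003]
ft_force: [0.7, -0.4, 0.9]
grip_width: 85.3
grip_force: 0.0
```

```bash
cat > dm.py <<'E'
from h import *
import sys
s=arm.state();p=s['eef_pos'];r=rot(s);print(p,s['joints'].round(2),s['ft_force'].round(1))
A=np.array([624,-191.5,0]);phi=np.pi+.22
g=A+46*np.array([np.cos(phi),np.sin(phi),0])+[0,0,110]
T=tool(phi-np.pi/2,0); print(g,delta(p,r,g+[0,0,float(sys.argv[1])],T).round(3))
E
python3 dm.py 80
```

```text
[586.50023395 -94.28975689 261.27356516] [-0.35  0.45  1.47  0.01  1.22 -2.14] [ 0.7 -0.4  0.9]
[ 579.10871733 -201.53856266  110.        ] [ 3.02830e+01 -1.03608e+02  7.06050e+01  7.00000e-03 -2.00000e-03
 -2.00000e-03]
```

Call:
step_arm([
  [0,15,-50,30,0,0,0],
  [0,30,-104,70,0,0,0],
  [0,30,-104,70,0,0,0],
  [0,30,-104,70,0,0,0],
])

```text
time: 6.78
eef_pos: [580.0, -200.1, 190.9]
ee_rot: [-0.003, -0.108, 0.994, 0.004]
ft_force: [0.5, 0.4, 0.9]
grip_width: 85.5
grip_force: 0.0
```

```bash
python3 dm.py 0; python3 - <<'E'
from h import *
c=cam('scene');d=cam('top');
cv2.imwrite('pics/s3.png',np.hstack([cv2.resize(c['img'][150:330,190:310,::-1],(400,600),interpolation=2),cv2.resize(d['img'][100:220,270:350,::-1],(400,600),interpolation=2)]))
w=cloud(c); L=w-[624,-191.5,0]
m=(L[...,2]>122)&(L[...,2]<146)&(np.hypot(L[...,0],L[...,1])<75)
P=w[m];P=P[abs(P[:,2]-134)<12];print(len(P),np.median(P,0)); print(cv2.minAreaRect(P[:,:2].astype(np.float32)))
ys,xs=np.where(m);print(ys.min(),ys.max(),xs.min(),xs.max())
E
```

```text
[ 580.00376434 -200.13317813  190.87779742] [-0.52  0.56  1.5   0.    1.09 -2.31] [0.5 0.4 0.9]
[ 579.10871733 -201.53856266  110.        ] [ 7.9600e-01 -1.9060e+00  8.0869e+01  9.0000e-03 -5.0000e-03 -3.0000e-03]
117 [ 582.71109372 -207.9967538   137.7350036 ]
((580.6005859375, -205.8053741455078), (33.83974075317383, 13.189385414123535), 18.206220626831055)
244 254 219 233
```

View pics/s3.png

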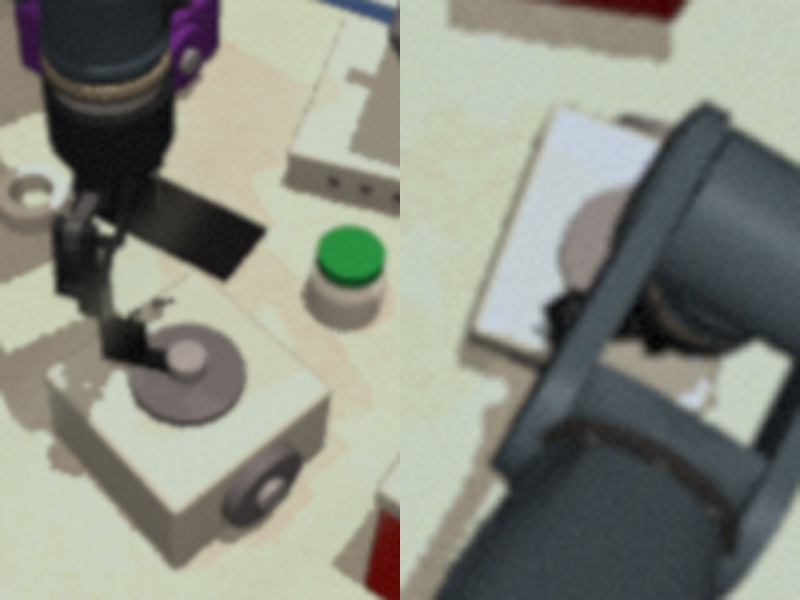

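The scene view shows the fingers right above the fin at (125,335), with the other side clear. The fin measures 34 x 13 mm at about (580,-203), 0.27 rad, as expected. I descend and grip.

Call:
step_arm([
  [0,0.5,-2.7,30,0,0,-0.045],
  [0,0.5,-2.7,60,0,0,-0.045],
  [0,0.5,-2.7,80,0,0,-0.045],
  [0,0.5,-2.7,80,0,0,-0.045],
])

```text
time: 7.38
eef_pos: [580.3, -200.8, 111.5]
ee_rot: [-0.003, -0.132, 0.991, 0.004]
ft_force: [-0.9, 0.5, 0.3]
grip_width: 85.5
grip_force: 0.0
```

Call:
step_arm([
  [120,0,0,0,0,0,0],
  [180,0,0,0,0,0,0],
  [220,0,0,0,0,0,0],
  [240,0,0,0,0,0,0],
  [240,0,0,0,0,0,0],
], force=60)

```text
time: 8.0
eef_pos: [581.0, -203.8, 112.6]
ee_rot: [-0.001, -0.131, 0.991, 0.002]
ft_force: [-1.7, -2.1, 3.1]
grip_width: 10.9
grip_force: 61.1
```

```bash
python3 - <<'E'
from h import *
s=arm.state();p=s['eef_pos'];r=rot(s);print(p,s['joints'].round(2),s['ft_force'].round(1),s['grip_width'])
A=np.array([624.4,-191,0]);d=(p-A)[:2];print(np.hypot(*d),np.arctan2(-d[1],-d[0]))
phi=np.pi+.267;T=tool(phi-np.pi/2,0)
P=lambda a:A+46*np.array([np.cos(phi-a),np.sin(phi-a),0])+[0,0,110]
for a in np.arange(.1,1.21,.1): print(round(a,2),delta(P(0),T,P(a),tool(phi-a-np.pi/2,0)).round(2))
E
```

```text
[ 580.99031167 -203.83830755  112.61040271] [-0.52  0.67  1.55  0.    0.93 -2.36] [-1.7 -2.1  3.1] 10.852868012395973
45.268346354673355 0.28755088249842436
0.1 [-0.23  4.59  0.    0.    0.    0.1 ]
0.2 [-0.92  9.14  0.    0.    0.    0.2 ]
0.3 [-2.05 13.59  0.    0.    0.    0.3 ]
0.4 [-3.63 17.91  0.    0.    0.    0.4 ]
0.5 [-5.63 22.05  0.    0.    0.    0.5 ]
0.6 [-8.03 25.97  0.    0.    0.    0.6 ]
0.7 [-10.82  29.63   0.     0.     0.     0.7 ]
0.8 [-13.95  33.     0.     0.     0.     0.8 ]
0.9 [-17.41  36.03   0.     0.     0.     0.9 ]
1.0 [-21.15  38.71   0.     0.     0.     1.  ]
1.1 [-25.13  41.     0.     0.     0.     1.1 ]
1.2 [-29.33  42.87   0.     0.     0.     1.2 ]
```

Call:
step_arm([
  [240,-0.2,4.6,0,0,0,0.1],
  [240,-0.9,9.1,0,0,0,0.2],
  [240,-2,13.6,0,0,0,0.3],
  [240,-3.6,18,0,0,0,0.4],
  [240,-5.6,22,0,0,0,0.5],
])

```text
time: 8.62
eef_pos: [580.7, -181.3, 112.7]
ee_rot: [-0.002, 0.119, 0.993, 0.002]
ft_force: [-0.9, -3.1, 2.9]
grip_width: 11.3
grip_force: 61.0
```

```bash
cat > d2.py <<'E'
from h import *
s=arm.state();p=s['eef_pos'];r=rot(s);print(p,s['joints'].round(2),s['ft_force'].round(1),s['ft_torque'].round(2),s['grip_width'],s['grip_force'])
A=np.array([624.4,-191,0]);d=(p-A)[:2];print('r',np.hypot(*d),'a',.2876-np.arctan2(-d[1],-d[0]))
y=r.as_matrix()[:,1];print('tool yaw turn',.267+np.pi/2-np.arctan2(y[1],y[0]))
E
python3 d2.py
```

```text
[ 580.70421348 -181.31671168  112.66602308] [-0.49  0.66  1.57  0.    0.92 -1.82] [-0.9 -3.1  2.9] [-0.59  0.06  0.27] 11.299327482542719 61.030924916267395
r 44.75586925377415 a 0.5056825150630729
tool yaw turn 0.5064934790897286
```

Call:
step_arm([
  [240,-0.3,5.5,0,0,0,0.12],
  [240,-1.3,11,0,0,0,0.24],
  [240,-3,16.2,0,0,0,0.36],
  [240,-5.2,21.2,0,0,0,0.48],
  [240,-8,26,0,0,0,0.6],
])

```text
time: 9.25
eef_pos: [594.5, -158.2, 112.6]
ee_rot: [-0.002, 0.408, 0.913, 0.001]
ft_force: [-0.5, -4.4, 1.2]
grip_width: 10.8
grip_force: 60.9
```

Call:
step_arm([
  [240,0,0,0,0,0,0],
  [240,0,0,0,0,0,0],
])

```text
time: 9.5
eef_pos: [594.4, -158.3, 112.6]
ee_rot: [-0.002, 0.406, 0.914, 0.001]
ft_force: [-1.9, -5.3, 2.1]
grip_width: 11.0
grip_force: 61.1
```

```bash
python3 d2.py; python3 - <<'E'
from h import *
c=cam('scene');d=cam('top');
cv2.imwrite('pics/s4.png',np.hstack([cv2.resize(c['img'][150:330,190:310,::-1],(400,600),interpolation=2),cv2.resize(c['img'][90:300,170:340,::-1],(400,600),interpolation=2)]))
E
python3 meas.py
```

```text
[ 594.42947765 -158.30159911  112.61520276] [-0.44  0.67  1.55  0.    0.93 -1.18] [-1.9 -5.3  2.1] [-0.88  0.16  0.09] 11.041843118862388 61.06587767601013
r 44.355581731343605 a 1.1164991125635544
tool yaw turn 1.1026701296575794
[ 594.40761673 -158.33157052  112.62770752] [-2.3007396  -4.27663562  2.05982431] 11.158674179274353
[-169.31257362 -351.45137485   77.62749504] 186.25996770980717 0.39488868141533584
top 598 1.024601768476044 [-29.38101068  85.72176086]
scene 642 1.0254356625049448 [-28.07579216  84.46247865]
```

View pics/s4.png

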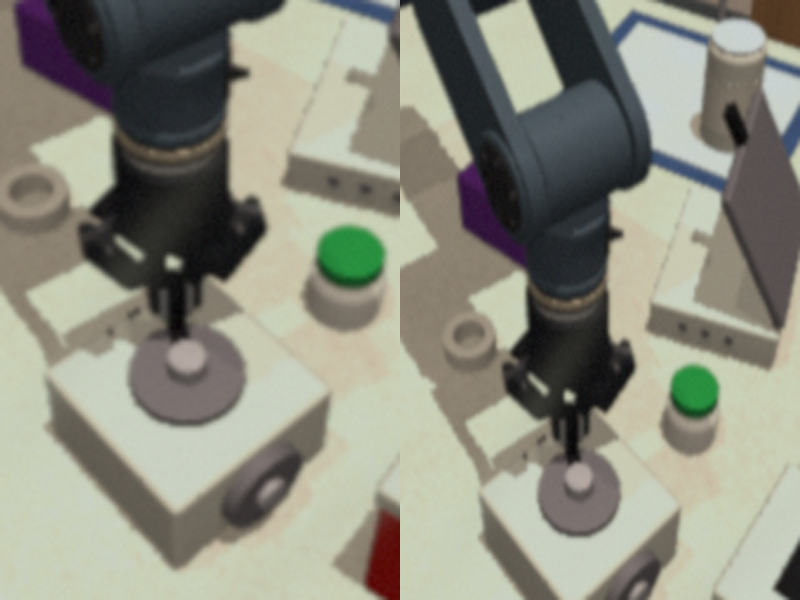

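The fin at (178,300) is held between the fingers, turned about 1.1 rad and steady. The screen stays at 1.02 rad and the bystanders haven't moved. I hand it in.

```bash
python3 -c "
from workcell import arm
print(arm.sign_off())"
```

```text
the job is handed in; nothing more can be done
None
```

The job is handed in: the screen is released and stays at about 59° (1.02 rad), and the gripper still holds the dial past the third click at about 1.1 rad, with nothing else on the table touched.

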